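Lock the thread spool on its stand with the linchpin

TASK

Take the linchpin with the yellow grip out of its wooden block and push it down, upright, into the cross-hole near the end of the spool stand's axle until its shoulder sits on the axle, with its open ring on the side of the free axle end. Then swing its sprung ring down over the axle end until it has snapped shut. Leave the thicker blue linchpin in its block.

Things in the scene. Friction and masses are not known exactly. Their poses are not given: they have to be found in the camera images.
- spool_stand: Green steel stand fixed to the table (base 150 x 80 x 8 mm); a level steel axle 75 mm above the table carries a black thread spool. Origin: on the table, straight below the cross-hole. -x points along the axle to its free end, +x to the spool (x = 18 to 95 mm, about 50 mm thick) and the 98 mm high post. The axle's free end is a round stub, 18 mm thick, that ends 34 mm from the hole's middle.
- cross_hole (a point): Middle of the upper mouth of the cross-hole, 89 mm above the table; axes as spool_stand. The hole is square, 16 mm wide, with a 2 mm chamfer, and goes straight down through a steel block on the axle, 28 mm (x) x 34 mm (y) x 28 mm (z).
- yellow_linchpin: Loose linchpin, 0.3 kg. Origin: on its axis, in its shoulder's underside, at the start 50 mm above the table (it stands in a block). z up the pin, ring on its -x side. Below: round shank, 11 mm thick, 45 mm long, last 9 mm tapered. Above: steel shoulder 28 (x) x 30 (y) x 6 mm, then the yellow grip 18 (x) x 22 (y) mm, up to 45 mm: hold it across y, 30 mm above the origin.
- yellow_linchpin_ring (a joint): Ring angle; its hinge lies along the pin's y at x = -19, z = +8 mm from the pin's origin. 0: open, out to -x and 15 degrees up (so at the start); 1.83: shut, hanging straight down. An over-centre spring holds it open or shut and snaps it shut past the middle (0.92); this takes up to 1 N at the far edge. Ring of 4.4 mm wire, 44 mm wide.
- yellow_linchpin_ring_far (a point): Middle of the far edge of the yellow linchpin's ring (wire centre), 48 mm from the ring's hinge; it moves with the ring.
- blue_linchpin: The other linchpin: blue grip, shank 18 mm thick (too thick for the hole), otherwise like the yellow one, origin too. It stands in a wooden block like the yellow one's (each fixed, 60 x 60 x 50 mm) and is to be left alone. The two blocks change places from start to start.
- drawer_unit: Obstacle: white-grey drawer unit fixed on the table, 180 (x) x 205 (y) mm and 205 mm high; origin in the middle of its underside. It stands at the same place in every start, behind the line from the linchpins to the stand: pass in front of it or well above it.

How it is judged (in metres and radians):
On the way:
1. the yellow linchpin is down in the cross-hole, its ring still open (horizontal distance between yellow_linchpin and cross_hole below 0.008 m and z of yellow_linchpin in the frame of cross_hole below 0.008 m and angle between yellow_linchpin's own z axis and vertical below 0.2 rad and value of joint yellow_linchpin_ring below 0.6 rad), for 0.2 s.
At the end, for the whole second after the job is handed in: Yellow linchpin in the cross-hole: shoulder within 6 mm of the axle block's top, upright within 10 degrees, within 8 mm of the hole's middle; ring shut (above 1.55 rad) round the free axle end, its far edge under the axle, within 14 mm of its line sideways; at rest (horizontal distance between yellow_linchpin and cross_hole below 0.008 m and z of yellow_linchpin in the frame of cross_hole between -0.006 and 0.006 m and angle between yellow_linchpin's own z axis and vertical below 0.18 rad and value of joint yellow_linchpin_ring above 1.55 rad and x of yellow_linchpin_ring_far in the frame of spool_stand between -0.045 and -0.005 m and y of yellow_linchpin_ring_far in the frame of spool_stand between -0.014 and 0.014 m and height (world z) of yellow_linchpin_ring_far below 0.066 m and linear speed of yellow_linchpin below 0.02 m/s); the robot touches nothing.
It fails at once if the blue linchpin is moved by more than 20 mm (distance of blue_linchpin from where it was at the start of the episode above 0.02 m).
It also fails if it takes over 59 s, if anything falls off the work surface, if the arm or the gripper's body presses on something with over 40 N, if the wrist force passes 120 N, or if a joint passes its speed limit or range.

ROBOT

A 6-joint arm with a two-finger parallel gripper is mounted at the origin on a cart in front of the work surface, level with it; the furniture and walls round the work are solid. World frame = base frame: x ahead of the robot, y to its left, z up, the work surface at z = 0. Lengths are in m, angles in degrees, forces in N, time in s.
With the tool pointing down it reaches from about 0.4 to 0.825 m from the base axis. Payload 7 kg.
Tool frame: the origin (TCP) lies between the finger pads; the fingertips stand 11 mm ahead of it and the grasp point (between the pads) lies 8 mm behind it; z points along the fingers, y is the direction in which the jaws open and shut (so a half turn about z gives the same grasp; the last joint's range is limited). The gripper opens to 88 mm and grips with 3 to 60 N. Pads are 19 mm wide; open, the fingers measure 130 mm over their backs; the gripper's body (78 mm by 193 mm) begins 47 mm behind the grasp point.
Start: joints at [-59.983, 20.546, 0.682, 0, -70.136, -16.507], TCP at [0.158, -0.656, 0.209] pointing down, gripper open.
Joint ranges: [-176.03, 176.03], [-82.01, 121.73], [-58.28, 71.71], [-173.87, 95.51], [-174.79, -0.11], [-173.66, 173.66]. Speed limits (degrees/s): [136.94, 136.94, 172.46, 180, 180, 180].

INTERFACE

Orientations are given as [roll, pitch, yaw] about the fixed x, y, z axes, in that order (R = Rz(yaw) Ry(pitch) Rx(roll)).
In Python, from plant import r gives the robot as it stands.
- The arm moves only by the shell command python3 -m inch 'ROWS' [OPENING] [FORCE]. ROWS is JSON, a list of rows, each an object of numbers: "x", "y", "z": the shift along the tool's x, y, z as a fraction of full scale; "yaw": the turn about the tool's z as a fraction of full scale. In form: [{"x": .., "y": .., "z": .., "yaw": ..}, ...]. A call has 1 to 5 rows; each row shifts and turns the pose as measured when the row begins, along the tool's axes as they then stand; what a row does not reach is not made up. Full scale, the value 1, is 0.025 m for a shift and 4 degrees for a turn. A row lasts 1/12 s, in which the tool goes at most 41.7 mm and 7.16 degrees, less where a joint would pass 70% of its speed; a pose out of reach is approached as far as the arm can. A call with a number of a shift or a turn outside -1 to 1 is refused whole. A call with a gripper value outside its range is refused whole. OPENING is the opening, from -1 (shut) to 1 (fully open), set as the call begins (- or left out, the last holds). The fingers move at their own pace and stop on an object; FORCE is the grip in N (left out, the last holds). Time passes only in rows, so rows that do not move let the fingers close. It gives the time, the measured TCP pose, the force and the opening at its end, in the units of the state.
- r.get_state(): the state, without advancing time (a new reading comes with each control period).
- r.capture(name): name is "scene" or "top" or "wrist"; returns (picture, depth): 384x512x3 uint8, red, green, blue; 384x512 float32, m along the optical axis (not along the pixel's ray), 0 where there is no reading.
- r.camera_info(name): a dict with "mtx" (3x3 intrinsics, pixels), "pose" (4x4, takes a point from camera to world coordinates). Camera axes: x right, y down, z forward; pixel columns grow to the right and rows downward; lengths in m; the calibration is good to about 2 mm. A picture is of the moment at which its call begins: read the wrist's pose just before it. camera_info takes no time and is no camera call; for the wrist camera it gives the pose at the moment of the call.
- r.close_job(): hands the job in, once; it reports no verdict.
The state is a dict: "time_s": time; "joints": joint angles; "qd": joint speeds; "joint_torque": joint torques, N m; "tcp_pos": TCP position; "eef_rot": TCP orientation; "contact_force": force on the tool from outside, world axes, zero at the start; "moment": the same for the moment, N m; "gripper_width": finger opening in m.
Only numpy, scipy, OpenCV 4.12 (cv2) and the standard library are available. Lean on these libraries where they do the work, as an engineer would, in place of code of your own. Each camera call takes 0.05 s, during which the arm holds its last target. There are 200 camera calls.

## Working session

There is one attempt and no reset: what is moved stays moved. The work goes in short steps, Python scripts to look and compute and a shell command to move; the robot and the scene stay as the last step left them, time stands still between calls to the robot, and variables do not carry over. Pictures are saved under pics/ and viewed, about 8 in all and at most 12, crops included, and the job is handed in when it is done.

```bash
ls; mkdir -p pics
python3 - <<'E'
from plant import r
import cv2,numpy as np
s=r.get_state();print({k:np.round(v,3) for k,v in s.items()})
ims=[]
for n in("scene","top"):
    p,d=r.capture(n);i=r.camera_info(n);np.savez(f"{n}0.npz",p=p,d=d,K=i["mtx"],T=i["pose"]);print(n,np.round(i["pose"],3).tolist(),i["mtx"][0][0])
    cv2.imwrite(f"pics/{n}0.png",p[:,:,::-1])
E
```

```text
pics
{'time_s': np.float64(0.0), 'joints': array([-5.9982e+01,  2.0590e+01,  6.3300e-01, -1.9000e-02, -7.0135e+01,
       -1.6508e+01]), 'qd': array([-0.028, -0.015, -0.118, -0.037,  0.055,  0.051]), 'joint_torque': array([-0.0000e+00, -5.8272e+01,  2.9306e+01,  6.9970e+00,  7.0000e-03,
       -0.0000e+00]), 'tcp_pos': array([ 0.158, -0.656,  0.208]), 'eef_rot': array([ 1.79906e+02, -9.00000e-03, -1.66497e+02]), 'contact_force': array([ 0.253, -0.67 ,  0.097]), 'moment': array([-0.075,  0.016,  0.035]), 'gripper_width': np.float64(0.087)}
scene [[-0.878, -0.356, 0.321, 0.199], [-0.479, 0.646, -0.594, 0.585], [0.004, -0.675, -0.738, 0.801], [0.0, 0.0, 0.0, 1.0]] 399.87098309852837
top [[0.002, -0.996, 0.094, 0.416], [-1.0, -0.002, 0.001, 0.038], [-0.0, -0.094, -0.996, 0.968], [0.0, 0.0, 0.0, 1.0]] 363.2773667917833
```

View pics/top0.png

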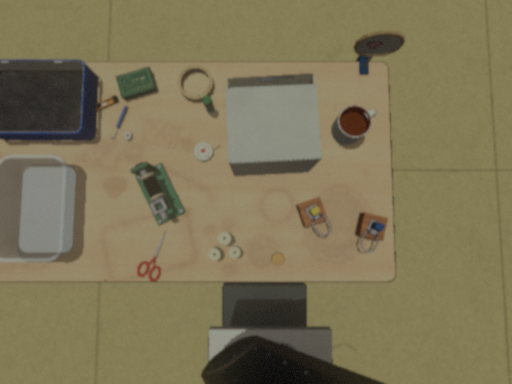

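View pics/scene0.png

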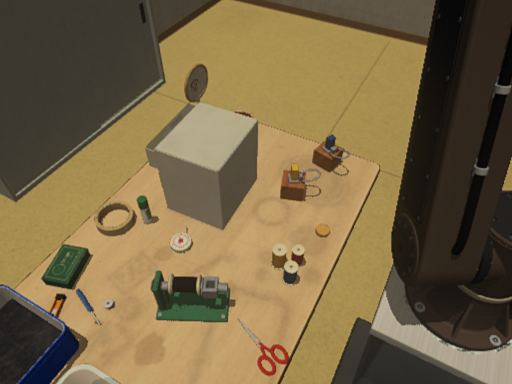

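Top view: yellow grip at about (314,211), its ring toward (321,232). Blue grip is at (376,227), and the stand runs (145,168) to (180,215) with its block near (162,208). Next I'll enlarge both areas and turn the depth into points.

```bash
cat > h.py <<'E'
import numpy as np,cv2
def pts(f):
    a=np.load(f);p,d,K,T=a["p"],a["d"],a["K"],a["T"];v,u=np.mgrid[:384,:512]
    X=np.stack([(u-K[0,2])/K[0,0]*d,(v-K[1,2])/K[1,1]*d,d],-1)
    return p,d,X@T[:3,:3].T+T[:3,3]
def ray(K,T,u,v,z):
    w=T[:3,:3]@[(u-K[0,2])/K[0,0],(v-K[1,2])/K[1,1],1]; return T[:3,3]+w*(z-T[2,3])/w[2]
def snap(r,n,f):
    i=r.camera_info(n);p,d=r.capture(n);np.savez(f,p=p,d=d,K=np.array(i["mtx"]),T=np.array(i["pose"]));return p,d
E
python3 - <<'E'
from h import *
for n in("top","scene"):
    p,d,W=pts(n+"0.npz");hsv=cv2.cvtColor(p,cv2.COLOR_RGB2HSV);h,s,v=[hsv[...,k].astype(int) for k in range(3)]
    on=(W[...,2]>.055)&(W[...,2]<.15)
    for c,m in(("yel",on&(h>20)&(h<35)&(s>140)&(v>90)),("blue",on&(h>100)&(h<125)&(s>120)&(W[...,1]<-.2)),("green",(h>40)&(h<85)&(s>60)&(W[...,2]<.02))):
        if m.sum():
            q=W[m];print(n,c,m.sum(),np.argwhere(m).mean(0)[::-1],q.mean(0).round(4),q.max(0).round(3),q.min(0).round(3))
p,d,W=pts("top0.npz")
a=cv2.resize(p[155:230,125:200],(400,400),interpolation=2);b=cv2.resize(p[190:260,290:360],(400,400),interpolation=2)
cv2.imwrite("pics/crop.png",np.hstack([a,b])[:,:,::-1])
q,_,W2=pts("scene0.npz");cv2.imwrite("pics/crop2.png",np.hstack([cv2.resize(q[260:330,145:235],(450,350)),cv2.resize(q[155:205,270:330],(348,350))])[:,:,::-1])
E
```

```text
top yel 49 [314.93877551 210.48979592] [ 0.4507 -0.1049  0.095 ] [ 0.459 -0.094  0.098] [ 0.442 -0.115  0.088]
top blue 36 [378.25       226.33333333] [ 0.4131 -0.2558  0.0949] [ 0.419 -0.247  0.098] [ 0.407 -0.265  0.09 ]
top green 589 [164.55857385 192.43123939] [0.5016 0.2794 0.0085] [0.775 0.39  0.02 ] [0.423 0.232 0.003]
scene yel 33 [294.63636364 166.45454545] [ 0.4512 -0.1048  0.096 ] [ 0.461 -0.095  0.099] [ 0.442 -0.118  0.093]
scene blue 12 [331.16666667 137.16666667] [ 0.4119 -0.2576  0.0956] [ 0.42  -0.251  0.097] [ 0.404 -0.264  0.095]
scene green 1741 [188.88742102 306.3750718 ] [0.5021 0.3057 0.0091] [0.811 0.411 0.02 ] [0.418 0.229 0.003]
```

View pics/crop.png

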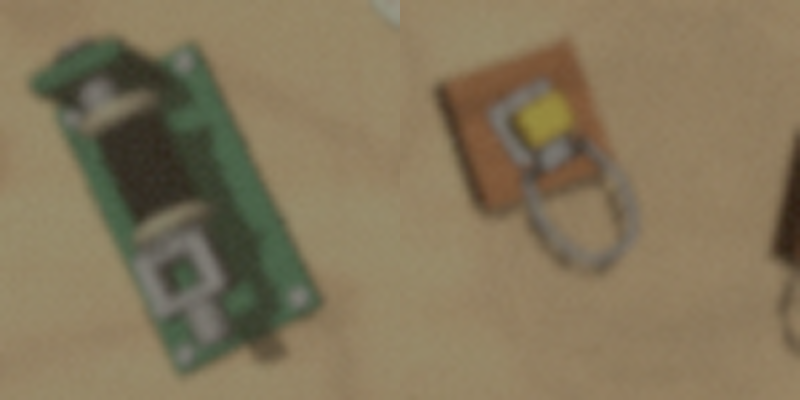

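```bash
python3 - <<'E'
from h import *
a=np.load("top0.npz");K,T=a["K"],a["T"]
W=lambda u,v,z:ray(K,T,u,v,z)
c=lambda x,y:(125+x*75/400-.5+.1,155+y*75/400-.5+.1)
e=lambda x,y:(290+(x-400)*70/400-.4,190+y*70/400-.4)
print("hole",W(*c(180,275),.089)); print("axle stub end",W(*c(210,335),.075))
for q in((195,45),(320,300),(180,372)):print("base",W(*c(*q),.008))
for q in((440,85),(570,40),(485,210)):print("block",W(*e(*q),.05))
print("ringfar",W(*e(595,265),.07),"grip",W(*e(545,117),.095))
p,d,X=pts("top0.npz");m=(X[...,2]>.195)&(X[...,2]<.215)&(X[...,0]>.5);q=X[m];print("drawer",q.min(0),q.max(0))
from plant import r
i=r.camera_info("wrist");print(np.round(i["pose"],3),np.round(i["mtx"],1).tolist())
E
python3 -m inch '[{"x":-0.8,"y":0.95,"z":0,"yaw":-0.8},{"x":-0.8,"y":0.95,"z":0,"yaw":-0.8},{"x":-0.8,"y":0.95,"z":0,"yaw":0}]' 1
```

```text
hole [0.46085028 0.27324244 0.089     ]
axle stub end [0.43397928 0.262457   0.075     ]
base [0.58042553 0.2905076  0.008     ]
base [0.45273319 0.22526932 0.008     ]
base [0.41711081 0.29367678 0.008     ]
block [ 0.46767454 -0.0660159   0.05      ]
block [ 0.48774784 -0.12386989  0.05      ]
block [ 0.41262069 -0.08533088  0.05      ]
ringfar [ 0.38924422 -0.12965115  0.07      ] grip [ 0.45172801 -0.10496684  0.095     ]
drawer [ 0.54787489 -0.10186129  0.19504235] [0.74927296 0.1044737  0.21188661]
[[-0.233  0.93   0.286  0.081]
 [ 0.973  0.222  0.07  -0.676]
 [ 0.002  0.294 -0.956  0.384]
 [ 0.     0.     0.     1.   ]] [[275.1, 0.0, 256.4], [0.0, 275.1, 194.9], [0.0, 0.0, 1.0]]
time_s: 0.35
tcp_pos: [0.1928, -0.5714, 0.2039]
eef_rot: [179.6, -0.1, -160.1]
contact_force: [1.1, -0.2, -0.6]
gripper_width: 0.0874
```

```bash
R='' ; python3 -m inch '[{"x":-1,"y":0.87,"z":-0.15,"yaw":0},{"x":-1,"y":0.87,"z":-0.15,"yaw":0},{"x":-1,"y":0.87,"z":-0.15,"yaw":0},{"x":-1,"y":0.87,"z":-0.15,"yaw":0},{"x":-1,"y":0.87,"z":-0.15,"yaw":0}]' >/dev/null
python3 -m inch '[{"x":-1,"y":0.87,"z":-0.1,"yaw":0},{"x":-1,"y":0.87,"z":-0.1,"yaw":0},{"x":-1,"y":0.87,"z":-0.1,"yaw":0},{"x":-1,"y":0.87,"z":-0.1,"yaw":0},{"x":-1,"y":0.87,"z":-0.1,"yaw":0}]'
python3 -m inch '[{"x":-1,"y":0.87,"z":-0.1,"yaw":0},{"x":-1,"y":0.87,"z":-0.1,"yaw":0},{"x":-1,"y":0.87,"z":-0.1,"yaw":0},{"x":-1,"y":0.87,"z":-0.1,"yaw":0},{"x":0,"y":0,"z":0,"yaw":0}]'
python3 - <<'E'
from h import *
from plant import r
s=r.get_state();print(np.round(s["tcp_pos"],4),s["eef_rot"])
p,d=snap(r,"wrist","w1.npz");cv2.imwrite("pics/w1.png",p[:,:,::-1])
E
```

```text
time_s: 1.18
tcp_pos: [0.3556, -0.2659, 0.2337]
eef_rot: [179.2, -0.2, -160.4]
contact_force: [1.0, -0.8, 0.2]
gripper_width: 0.0873
time_s: 1.6
tcp_pos: [0.4237, -0.14, 0.2456]
eef_rot: [179.2, -0.1, -160.2]
contact_force: [-0.4, 0.2, 0.9]
gripper_width: 0.0875
[ 0.4237 -0.14    0.2456] [ 1.79168630e+02 -7.55680518e-02 -1.60169370e+02]
```

View pics/w1.png

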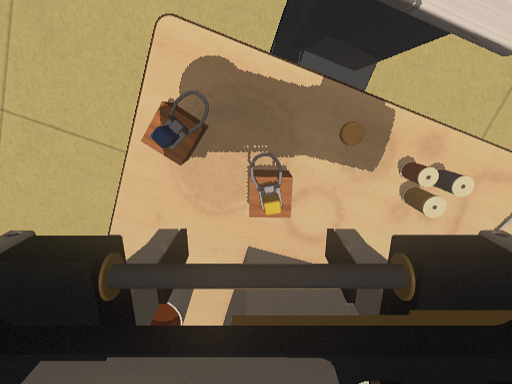

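Wrist view: yellow grip top at about (272,208), ring far edge near (266,154), block square to the image, and blue off to the left at (163,133).

Run:
```python
from h import *
p,d,W=pts("w1.npz");h=cv2.cvtColor(p,cv2.COLOR_RGB2HSV).astype(int)
L=np.zeros(d.shape,bool);L[140:225,240:300]=1
m=L&(h[...,0]>20)&(h[...,0]<35)&(h[...,1]>150)&(W[...,2]>.09);q=W[m]
print("grip",m.sum(),q.mean(0),q.min(0),q.max(0),cv2.minAreaRect((q[:,:2]*1000).astype(np.float32)))
m=L&(W[...,2]>.045)&(W[...,2]<.054);q=W[m];print("block",m.sum(),q[:,2].mean(),cv2.minAreaRect((q[:,:2]*1000).astype(np.float32)))
m=L&(W[...,2]>.055)&(W[...,2]<.085)&(h[...,1]<90);m[185:]=0;q=W[m]
print("ring",m.sum(),q.mean(0),q[q[:,0]<np.percentile(q[:,0],8)].mean(0))
print(np.linalg.svd(q[:,:2]-q[:,:2].mean(0))[2])
```

```text
grip 147 [ 0.45168997 -0.10797708  0.09743842] [ 0.35049597 -0.17066161  0.09334159] [ 0.46258765 -0.09743703  0.42198137] ((404.3251953125, -136.33663940429688), (127.63875579833984, 17.58196258544922), 31.00229263305664)
block 1041 0.050190425505992224 ((451.99822998046875, -107.68846893310547), (60.220577239990234, 59.99423599243164), 18.550596237182617)
ring 263 [ 0.41146784 -0.13034311  0.06757406] [ 0.39266757 -0.13157346  0.0717102 ]
[[ 0.09399537  0.99557263]
 [-0.99557263  0.09399537]]
```

```bash
python3 -m inch '[{"x":-0.75,"y":0.41,"z":0.8,"yaw":0},{"x":-0.75,"y":0.41,"z":0.8,"yaw":0},{"x":0,"y":0,"z":0.8,"yaw":0},{"x":0,"y":0,"z":0.8,"yaw":0},{"x":0,"y":0,"z":0,"yaw":0}]'
python3 -m inch '[{"x":0,"y":0,"z":0,"yaw":0}]'
python3 - <<'E'
from h import *
from plant import r
print(np.array(r.get_state()["tcp_pos"]).round(4))
p,d=snap(r,"wrist","w2.npz");cv2.imwrite("pics/w2.png",p[:,:,::-1])
p,d,W=pts("w2.npz");h=cv2.cvtColor(p,cv2.COLOR_RGB2HSV).astype(int)
m=(h[...,0]>20)&(h[...,0]<35)&(h[...,1]>150)&(W[...,2]>.09)&(W[...,2]<.1)&(abs(W[...,0]-.452)<.03)&(abs(W[...,1]+.107)<.03);q=W[m];print(m.sum(),q.mean(0),cv2.minAreaRect((q[:,:2]*1000).astype(np.float32)))
E
```

```text
time_s: 2.07
tcp_pos: [0.4508, -0.1079, 0.1633]
eef_rot: [179.2, -0.0, -160.1]
contact_force: [-1.0, -0.1, 0.3]
gripper_width: 0.0877
time_s: 2.15
tcp_pos: [0.4501, -0.1087, 0.1631]
eef_rot: [179.2, -0.1, -160.1]
contact_force: [0.7, -0.6, 0.6]
gripper_width: 0.0877
[ 0.4501 -0.1087  0.1631]
72 [ 0.45507843 -0.10546116  0.09530134] ((453.5465393066406, -106.50360107421875), (12.844365119934082, 16.29250717163086), 26.349163055419922)
```

View pics/w2.png

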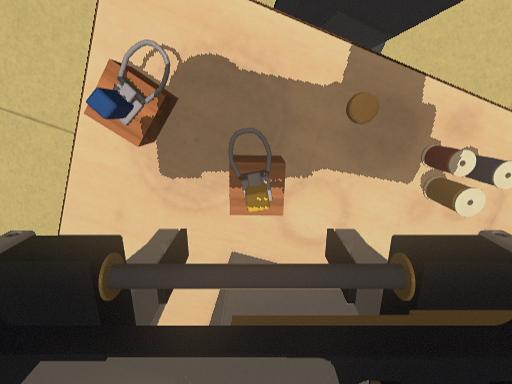

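The wrist is over the yellow pin (grip at about (257,202), ring toward (248,130)). Going down.

```bash
python3 -m inch '[{"x":-0.1,"y":0.05,"z":0.8,"yaw":0},{"x":0,"y":0,"z":0.8,"yaw":0},{"x":0,"y":0,"z":0.8,"yaw":0},{"x":0,"y":0,"z":0.6,"yaw":0},{"x":0,"y":0,"z":0.4,"yaw":0}]'
python3 -m inch '[{"x":0,"y":0,"z":0,"yaw":0}]'
```

```text
time_s: 2.62
tcp_pos: [0.4572, -0.108, 0.0846]
eef_rot: [179.5, 0.7, -160.2]
contact_force: [0.2, 0.6, -0.2]
gripper_width: 0.0874
time_s: 2.7
tcp_pos: [0.4565, -0.1086, 0.084]
eef_rot: [179.4, 0.6, -160.3]
contact_force: [-0.2, -0.7, 0.8]
gripper_width: 0.0878
```

```bash
python3 -m inch '[{"x":0.14,"y":0.09,"z":0.45,"yaw":0},{"x":0,"y":0,"z":0,"yaw":0}]'
python3 -m inch '[{"x":0,"y":0,"z":0,"yaw":0},{"x":0,"y":0,"z":0,"yaw":0},{"x":0,"y":0,"z":0,"yaw":0},{"x":0,"y":0,"z":0,"yaw":0},{"x":0,"y":0,"z":0,"yaw":0}]' -1 25
python3 -m inch '[{"x":0,"y":0,"z":0,"yaw":0},{"x":0,"y":0,"z":0,"yaw":0},{"x":0,"y":0,"z":0,"yaw":0},{"x":0,"y":0,"z":0,"yaw":0},{"x":0,"y":0,"z":0,"yaw":0}]'
```

```text
time_s: 2.87
tcp_pos: [0.4538, -0.1083, 0.0748]
eef_rot: [179.5, 0.8, -160.3]
contact_force: [-1.2, 0.9, -0.8]
gripper_width: 0.0874
time_s: 3.28
tcp_pos: [0.4577, -0.109, 0.0806]
eef_rot: [179.6, 1.2, -160.3]
contact_force: [0.1, -0.5, -0.3]
gripper_width: 0.0594
time_s: 3.7
tcp_pos: [0.4582, -0.1089, 0.0814]
eef_rot: [179.7, 1.3, -160.3]
contact_force: [0.4, -0.8, -0.7]
gripper_width: 0.0263
```

```bash
python3 -m inch '[{"x":0.2,"y":0.05,"z":0.38,"yaw":0},{"x":0,"y":0,"z":0.05,"yaw":0},{"x":0,"y":0,"z":0.03,"yaw":0}]'
python3 -m inch '[{"x":0,"y":0,"z":0.03,"yaw":0},{"x":0,"y":0,"z":0,"yaw":0},{"x":0,"y":0,"z":0,"yaw":0}]'
```

```text
time_s: 3.95
tcp_pos: [0.4613, -0.1067, 0.0798]
eef_rot: [179.9, 2.2, -160.0]
contact_force: [-6.5, 5.1, 11.1]
gripper_width: 0.0068
time_s: 4.2
tcp_pos: [0.4618, -0.1057, 0.0816]
eef_rot: [179.9, 2.3, -160.0]
contact_force: [-0.4, -0.1, -0.4]
gripper_width: 0.0007
```

The gripper closed to 0, so it missed. Looking.

Run:
```python
from h import *
from plant import r
p,d=snap(r,"wrist","w3.npz");q,_=snap(r,"scene","s3.npz")
s=r.get_state();print(np.array(s["joints"]).round(2),s["tcp_pos"])
cv2.imwrite("pics/w3.png",np.hstack([cv2.resize(p[100:300,150:350],(400,400)),cv2.resize(q[100:240,240:380],(400,400))])[:,:,::-1])
```

```text
[ 10.52   7.83 -35.2   -0.72 -44.74 -79.98] [ 0.46165211 -0.10580058  0.08120492]
```

View pics/w3.png

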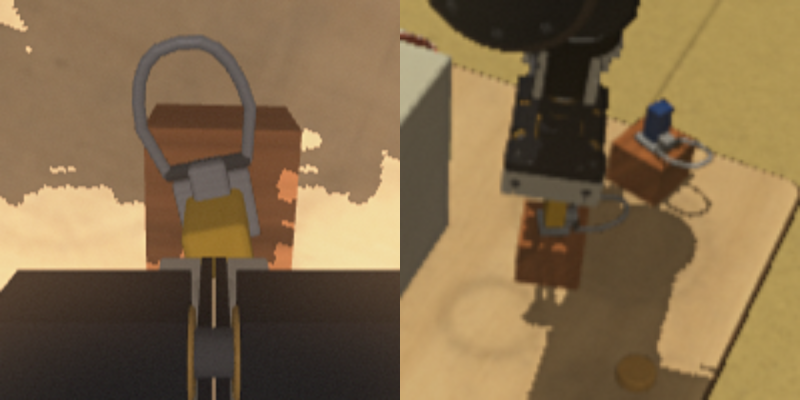

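The fingers closed behind the grip (at its +x side) and twisted the pin a few degrees. It still stands in its block and blue is untouched. I'll rise, open and measure again.

```bash
python3 -m inch '[{"x":0,"y":0,"z":-0.8,"yaw":0},{"x":0,"y":0,"z":-0.8,"yaw":0},{"x":0.5,"y":0,"z":-0.8,"yaw":0},{"x":0,"y":0,"z":-0.8,"yaw":0},{"x":0,"y":0,"z":0,"yaw":0}]'
python3 -m inch '[{"x":0,"y":0,"z":0,"yaw":0},{"x":0,"y":0,"z":0,"yaw":0},{"x":0,"y":0,"z":0,"yaw":0},{"x":0,"y":0,"z":0,"yaw":0},{"x":0,"y":0,"z":0,"yaw":0}]' 1
python3 -m inch '[{"x":0,"y":0,"z":0,"yaw":0},{"x":0,"y":0,"z":0,"yaw":0},{"x":0,"y":0,"z":0,"yaw":0},{"x":0,"y":0,"z":0,"yaw":0},{"x":0,"y":0,"z":0,"yaw":0}]'
cat > pin.py <<'E'
from h import *
from plant import r
import sys
def find(f,c=(.452,-.107)):
    p,d,W=pts(f);h=cv2.cvtColor(p,cv2.COLOR_RGB2HSV).astype(int)
    near=np.hypot(W[...,0]-c[0],W[...,1]-c[1])<.03
    m=near&(W[...,2]>.088)&(W[...,2]<.1)&(h[...,0]>18)&(h[...,0]<36);q=W[m]
    print("grip",m.sum(),q.mean(0).round(4),cv2.minAreaRect((q[:,:2]*1000).astype(np.float32)))
    m=(np.hypot(W[...,0]-c[0],W[...,1]-c[1])<.08)&(W[...,2]>.058)&(W[...,2]<.085)&(h[...,1]<110);
    q=W[m];dd=np.hypot(q[:,0]-c[0],q[:,1]-c[1]);q=q[(dd>.045)&(dd<.075)]
    print("ring",len(q),q.mean(0).round(4),"yaw",np.degrees(np.arctan2(-(q[:,1].mean()-c[1]),-(q[:,0].mean()-c[0]))))
    return p
s=r.get_state();print(np.array(s["tcp_pos"]).round(4),np.array(s["eef_rot"]).round(1))
snap(r,"wrist","w4.npz");p=find("w4.npz");cv2.imwrite("pics/w4.png",cv2.resize(p[100:300,150:350],(600,600))[:,:,::-1])
E
python3 pin.py
```

```text
time_s: 4.72
tcp_pos: [0.4449, -0.1123, 0.1606]
eef_rot: [179.8, 1.8, -160.0]
contact_force: [1.1, -0.5, 0.3]
gripper_width: 0.0004
time_s: 5.13
tcp_pos: [0.4442, -0.1125, 0.1586]
eef_rot: [179.8, 1.7, -160.1]
contact_force: [0.0, 0.1, -1.2]
gripper_width: 0.0281
time_s: 5.55
tcp_pos: [0.4435, -0.1125, 0.1568]
eef_rot: [179.7, 1.5, -160.1]
contact_force: [-0.9, -0.1, 1.8]
gripper_width: 0.0615
[ 0.4435 -0.1125  0.1568] [ 179.7    1.5 -160.1]
grip 426 [ 0.4521 -0.1095  0.0945] ((453.1441650390625, -108.8905029296875), (17.786911010742188, 21.247987747192383), 30.499982833862305)
ring 332 [ 0.4053 -0.1385  0.0702] yaw 34.006498653549095
```

View pics/w4.png

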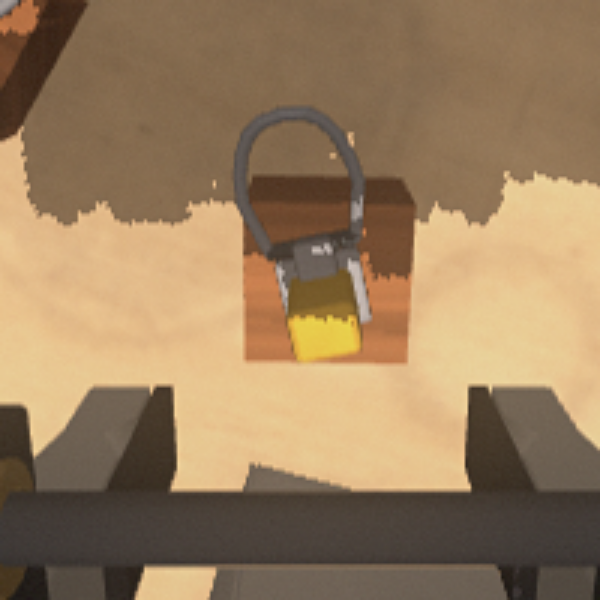

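Crop: the grip is now turned about 11° from the block (rectangle 18x21 mm, yaw ≈30.5°, centre (0.453,-0.109)), and the ring is still open. I'll turn the tool to match, then descend in stages.

```bash
python3 -m inch '[{"x":0,"y":0,"z":0,"yaw":-0.9},{"x":0,"y":0,"z":0,"yaw":-0.9},{"x":0,"y":0,"z":0,"yaw":-0.9},{"x":-0.2,"y":-0.07,"z":0,"yaw":0},{"x":0,"y":0,"z":0,"yaw":0}]' 1
python3 -m inch '[{"x":0,"y":0,"z":0.5,"yaw":0},{"x":0,"y":0,"z":0.5,"yaw":0},{"x":0,"y":0,"z":0.4,"yaw":0},{"x":0,"y":0,"z":0.2,"yaw":0},{"x":0,"y":0,"z":0,"yaw":0}]'
python3 -m inch '[{"x":0,"y":0,"z":0,"yaw":0},{"x":0,"y":0,"z":0,"yaw":0},{"x":0,"y":0,"z":0,"yaw":0}]'
```

```text
time_s: 6.02
tcp_pos: [0.4493, -0.1113, 0.1573]
eef_rot: [-180.0, 1.6, -148.9]
contact_force: [0.1, 0.8, 0.4]
gripper_width: 0.0871
time_s: 6.43
tcp_pos: [0.4522, -0.1105, 0.1168]
eef_rot: [-179.9, 1.7, -149.5]
contact_force: [0.9, -0.7, -0.4]
gripper_width: 0.088
time_s: 6.68
tcp_pos: [0.4528, -0.1105, 0.1175]
eef_rot: [-179.9, 1.7, -149.6]
contact_force: [0.6, 0.3, -0.1]
gripper_width: 0.0873
```

```bash
python3 -m inch '[{"x":0,"y":0.05,"z":0,"yaw":0},{"x":0,"y":0,"z":0,"yaw":0},{"x":0,"y":0,"z":0,"yaw":0},{"x":0,"y":0,"z":0,"yaw":0},{"x":0,"y":0,"z":0,"yaw":0}]' -0.1 25
python3 -m inch '[{"x":0,"y":0,"z":0,"yaw":0},{"x":0,"y":0,"z":0,"yaw":0},{"x":0,"y":0,"z":0,"yaw":0}]'
python3 -m inch '[{"x":0.04,"y":0,"z":0.5,"yaw":0},{"x":0.04,"y":0,"z":0.5,"yaw":0},{"x":0.04,"y":0,"z":0.5,"yaw":0},{"x":0,"y":0,"z":0,"yaw":0}]'
python3 -m inch '[{"x":0,"y":0,"z":0,"yaw":0}]'
```

```text
time_s: 7.1
tcp_pos: [0.4532, -0.1092, 0.1193]
eef_rot: [-179.8, 1.9, -149.6]
contact_force: [-0.0, -0.2, 0.1]
gripper_width: 0.0596
time_s: 7.35
tcp_pos: [0.4532, -0.1092, 0.1194]
eef_rot: [-179.8, 1.9, -149.6]
contact_force: [-0.1, -0.6, -0.2]
gripper_width: 0.0414
time_s: 7.68
tcp_pos: [0.4528, -0.1101, 0.0817]
eef_rot: [-179.7, 2.0, -149.6]
contact_force: [0.0, -0.9, -0.6]
gripper_width: 0.0397
time_s: 7.77
tcp_pos: [0.4527, -0.1103, 0.0816]
eef_rot: [-179.7, 2.0, -149.6]
contact_force: [0.2, -0.1, 1.0]
gripper_width: 0.0395
```

```bash
python3 -m inch '[{"x":0.02,"y":0.05,"z":0.38,"yaw":0},{"x":0,"y":0,"z":0,"yaw":0}]'
python3 -m inch '[{"x":0,"y":0,"z":0,"yaw":0},{"x":0,"y":0,"z":0,"yaw":0},{"x":0,"y":0,"z":0,"yaw":0},{"x":0,"y":0,"z":0,"yaw":0}]' -1 30
python3 -m inch '[{"x":0,"y":0,"z":0,"yaw":0},{"x":0,"y":0,"z":0,"yaw":0}]'
```

```text
time_s: 7.93
tcp_pos: [0.4525, -0.1092, 0.0723]
eef_rot: [-179.7, 2.0, -149.6]
contact_force: [-0.5, 0.7, -0.8]
gripper_width: 0.0398
time_s: 8.27
tcp_pos: [0.4531, -0.109, 0.0731]
eef_rot: [-179.7, 2.1, -149.5]
contact_force: [0.0, -0.5, -2.7]
gripper_width: 0.0211
time_s: 8.43
tcp_pos: [0.4528, -0.109, 0.0731]
eef_rot: [-179.7, 2.1, -149.6]
contact_force: [0.1, 0.8, -2.8]
gripper_width: 0.0213
```

Gripped at 21 mm, with the pin's weight now showing in the force reading. Lifting.

```bash
python3 -m inch '[{"x":-0.02,"y":0,"z":-0.5,"yaw":0},{"x":-0.02,"y":0,"z":-0.5,"yaw":0},{"x":-0.02,"y":0,"z":-0.6,"yaw":0},{"x":-0.02,"y":0,"z":-0.8,"yaw":0},{"x":-0.02,"y":0,"z":-0.8,"yaw":0}]' -1 40
python3 -m inch '[{"x":-0.02,"y":0,"z":-0.6,"yaw":0},{"x":0,"y":0,"z":-0.3,"yaw":0},{"x":0,"y":0,"z":0,"yaw":0}]'
python3 - <<'E'
from h import *
from plant import r
p,d=snap(r,"wrist","w5.npz");q,_=snap(r,"scene","s5.npz")
cv2.imwrite("pics/w5.png",np.hstack([cv2.resize(p[100:300,150:350],(400,400)),cv2.resize(q[100:240,240:380],(400,400))])[:,:,::-1])
E
```

```text
time_s: 8.85
tcp_pos: [0.4469, -0.109, 0.1502]
eef_rot: [179.9, 1.4, -149.7]
contact_force: [0.6, 0.2, -4.3]
gripper_width: 0.021
time_s: 9.1
tcp_pos: [0.4478, -0.109, 0.1768]
eef_rot: [-180.0, 1.7, -149.7]
contact_force: [0.4, 0.4, -2.9]
gripper_width: 0.0212
```

View pics/w5.png

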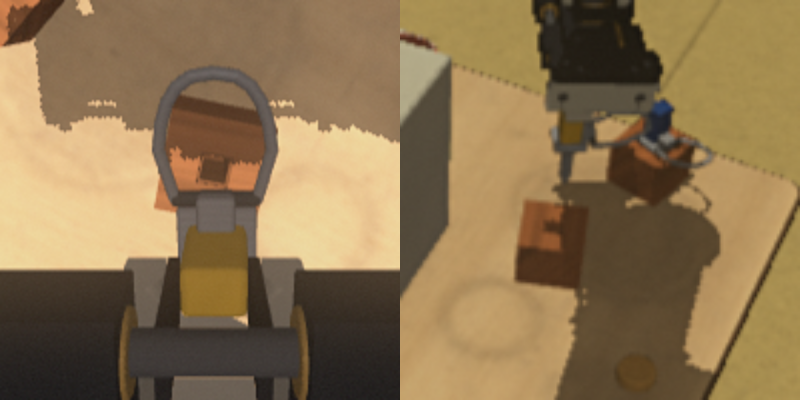

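The pin is out, square in the jaws with its ring open, and blue is still standing. Moving in front of the drawer toward the stand.

```bash
python3 -m inch '[{"x":-0.4,"y":0.86,"z":-0.1,"yaw":0},{"x":-0.4,"y":0.86,"z":-0.1,"yaw":0},{"x":-0.4,"y":0.86,"z":-0.1,"yaw":0},{"x":-0.4,"y":0.86,"z":-0.1,"yaw":0},{"x":-0.4,"y":0.86,"z":-0.1,"yaw":0}]'
python3 -m inch '[{"x":-0.4,"y":0.86,"z":-0.1,"yaw":0},{"x":-0.4,"y":0.86,"z":-0.1,"yaw":0},{"x":-0.4,"y":0.86,"z":-0.1,"yaw":0},{"x":-0.5,"y":0.86,"z":0,"yaw":0},{"x":-0.5,"y":0.8,"z":0,"yaw":0}]'
python3 -m inch '[{"x":0,"y":0,"z":0,"yaw":0},{"x":0,"y":0,"z":0,"yaw":0}]'
python3 - <<'E'
from h import *
from plant import r
s=r.get_state();print(np.array(s["tcp_pos"]).round(4),np.array(s["eef_rot"]).round(1))
p,d=snap(r,"wrist","w6.npz");cv2.imwrite("pics/w6.png",p[:,:,::-1])
E
```

```text
time_s: 9.62
tcp_pos: [0.4309, 0.0086, 0.1816]
eef_rot: [179.7, 0.8, -150.2]
contact_force: [0.3, 0.0, -3.0]
gripper_width: 0.021
time_s: 10.03
tcp_pos: [0.4205, 0.1319, 0.1839]
eef_rot: [179.7, 0.3, -150.3]
contact_force: [0.4, -0.2, -2.4]
gripper_width: 0.0207
time_s: 10.2
tcp_pos: [0.4196, 0.1353, 0.1811]
eef_rot: [179.7, 0.1, -150.1]
contact_force: [-1.1, -1.1, -2.6]
gripper_width: 0.0214
[0.4196 0.1353 0.1811] [ 1.797e+02  1.000e-01 -1.501e+02]
```

View pics/w6.png

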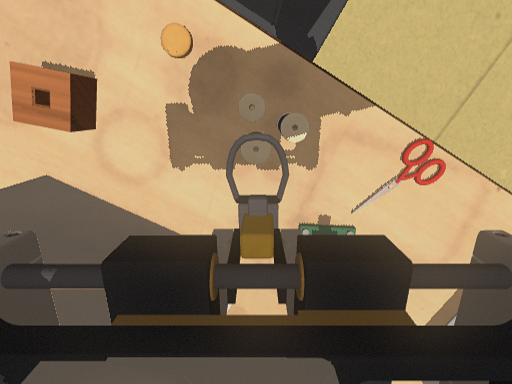

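Wrist view: only the stand's edge shows at (327,230), hidden behind the gripper. I'll move on so the hole lies in the free upper right of the image.

```bash
python3 -m inch '[{"x":-1,"y":0.17,"z":-0.2,"yaw":0},{"x":-1,"y":0.17,"z":-0.2,"yaw":0},{"x":-1,"y":0.17,"z":-0.2,"yaw":0},{"x":-1,"y":0.17,"z":-0.2,"yaw":0},{"x":-1,"y":0.17,"z":-0.1,"yaw":0}]'
python3 -m inch '[{"x":-0.8,"y":0.17,"z":0,"yaw":0},{"x":0,"y":0,"z":0,"yaw":0},{"x":0,"y":0,"z":0,"yaw":0}]'
python3 - <<'E'
from h import *
from plant import r
s=r.get_state();print(np.array(s["tcp_pos"]).round(4),np.array(s["eef_rot"]).round(1))
p,d=snap(r,"wrist","w7.npz");a=np.load("w7.npz");q=a["T"]
c=np.linalg.inv(q)@[.461,.273,.089,1];u=a["K"]@c[:3];u=u/u[2];print(u)
x,y=int(u[0])-50,int(u[1])-50;x=min(max(x,0),412);y=max(y,0);print(x,y)
cv2.imwrite("pics/w7.png",np.hstack([p[:,:,::-1],cv2.resize(p[y:y+100,x:x+72],(276,384),interpolation=2)[:,:,::-1]]))
E
```

```text
time_s: 10.67
tcp_pos: [0.5153, 0.2106, 0.1994]
eef_rot: [179.6, -0.5, -150.3]
contact_force: [0.8, 0.2, -2.7]
gripper_width: 0.0211
time_s: 10.92
tcp_pos: [0.5349, 0.2244, 0.1957]
eef_rot: [179.7, -0.7, -150.5]
contact_force: [-0.3, -0.3, -3.2]
gripper_width: 0.0211
[0.5349 0.2244 0.1957] [ 179.7   -0.7 -150.5]
[333.70105832 151.44697262   1.        ]
283 101
```

View pics/w7.png

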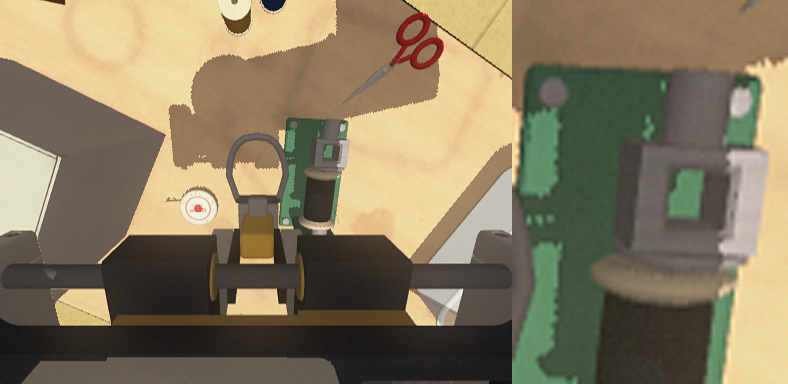

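Run:
```python
from h import *
p,d,W=pts("w7.npz")
L=np.zeros(d.shape,bool);L[105:220,285:360]=1
m=L&(abs(W[...,2]-.089)<.004)&(np.hypot(W[...,0]-.461,W[...,1]-.273)<.024);q=W[m]
print(m.sum(),q.mean(0),cv2.minAreaRect((q[:,:2]*1000).astype(np.float32)))
yx=np.argwhere(m);print(yx.min(0),yx.max(0))
m2=m.astype(np.uint8);print("\n".join("".join(".#"[v] for v in row) for row in m2[130:175,300:355]))
# ring in tool frame
from scipy.spatial.transform import Rotation as R
for f,t,e in(("w7.npz",[.5349,.2244,.1957],[179.7,-.7,-150.5]),("w5.npz",[.4478,-.109,.1768],[180,1.7,-149.7])):
    p,d,W=pts(f);Q=(W-t)@R.from_euler("xyz",e,degrees=True).as_matrix()
    m=(Q[...,0]>.02)&(Q[...,0]<.09)&(abs(Q[...,1])<.04)&(Q[...,2]<.03)&(Q[...,2]>-.02);q=Q[m];g=q[q[:,0]>np.percentile(q[:,0],99)-.004]
    print("ring tool",m.sum(),q[:,1].min(),q[:,1].max(),g.mean(0),q[:,0].max())
# base edges
p,d,W=pts("w7.npz");h=cv2.cvtColor(p,cv2.COLOR_RGB2HSV).astype(int)
# axle stub
s=np.array([.461,.273]);a=np.radians(27);ex=np.array([np.cos(a),np.sin(a)]);ey=np.array([-ex[1],ex[0]])
dx=(W[...,:2]-s)@ex;dy=(W[...,:2]-s)@ey
for nm,m in(("stub",(dx<-.017)&(dx>-.04)&(abs(dy)<.02)&(W[...,2]>.07)&(W[...,2]<.09)),("spool",(dx>.02)&(dx<.07)&(abs(dy)<.035)&(W[...,2]>.09)&(W[...,2]<.11))):
    q=W[m];print(nm,len(q),q.mean(0),dx[m].min(),dx[m].max(),dy[m].mean())
```

```text
830 [0.46520732 0.27245405 0.08913466] ((464.11480712890625, 272.1153564453125), (41.25557327270508, 34.465736389160156), 26.93216323852539)
[133 313] [174 349]
.......................................................
.......................................................
.......................................................
.................................#.....................
.......................................................
.......................................................
.................................#.....................
.......................................................
................####...................................
................##########################.............
................##################################.....
................##################################.....
................##################################.....
................##################################.....
...............###################################.....
...............##########..............###########.....
...............##########..............####
[... 1324 characters left out ...]
....#....##..#####..............
.....................########..........................
......................##############...................
........................##############.................
..................................###..................
ring tool 1216 -0.02234546235696399 0.02011514144112438 [ 0.06407682 -0.00142063 -0.00158576] 0.06667386506892914
ring tool 1217 -0.022477966745105125 0.01997973175640365 [ 0.06404498 -0.00148842 -0.00157504] 0.06625271686042894
stub 265 [0.44066201 0.2585178  0.08222649] -0.03226459241815048 -0.01702688564290067 -0.003670479458876826
spool 506 [0.50141332 0.28544517 0.09162738] 0.02108923921354798 0.06972247923635094 -0.007258537215124364
```

Depth gives the block's yaw as 26.9° and its top at 0.0891 m. The hole is at about (0.463, 0.271), with the mouth's middle at pixel (331,152).

```bash
python3 -m inch '[{"x":0.54,"y":1,"z":0,"yaw":0},{"x":0.54,"y":1,"z":0,"yaw":0},{"x":0.54,"y":1,"z":0,"yaw":0.33},{"x":0,"y":0,"z":0,"yaw":0.33},{"x":0,"y":0,"z":0,"yaw":0}]'
python3 -m inch '[{"x":0,"y":0,"z":0,"yaw":0}]'
```

```text
time_s: 11.38
tcp_pos: [0.4579, 0.2646, 0.1931]
eef_rot: [179.8, -1.1, -153.6]
contact_force: [0.2, -0.2, -3.0]
gripper_width: 0.0212
time_s: 11.47
tcp_pos: [0.4572, 0.2639, 0.1933]
eef_rot: [179.8, -1.1, -153.6]
contact_force: [1.0, -0.4, -2.7]
gripper_width: 0.0212
```

```bash
python3 -m inch '[{"x":-0.37,"y":0.19,"z":0.2,"yaw":0},{"x":0,"y":0,"z":0.4,"yaw":0},{"x":0,"y":0,"z":0.3,"yaw":0},{"x":0,"y":0,"z":0,"yaw":0},{"x":0,"y":0,"z":0,"yaw":0}]'
```

```text
time_s: 11.88
tcp_pos: [0.4646, 0.2699, 0.168]
eef_rot: [179.9, -1.1, -153.6]
contact_force: [0.7, -0.7, -2.6]
gripper_width: 0.0212
```

```bash
python3 -m inch '[{"x":0,"y":0.11,"z":0.2,"yaw":0},{"x":0,"y":0,"z":0.2,"yaw":0},{"x":0,"y":0,"z":0.2,"yaw":0},{"x":0,"y":0,"z":0,"yaw":0}]'
python3 -m inch '[{"x":0,"y":0,"z":0,"yaw":0}]'
python3 - <<'E'
from h import *
from plant import r
q,_=snap(r,"scene","s8.npz");t,_=snap(r,"top","t8.npz")
cv2.imwrite("pics/s8.png",np.hstack([cv2.resize(q[240:330,150:250],(444,400),interpolation=2),cv2.resize(t[160:235,125:190],(347,400),interpolation=2)])[:,:,::-1])
E
```

```text
time_s: 12.22
tcp_pos: [0.4632, 0.2717, 0.1509]
eef_rot: [179.9, -1.2, -153.7]
contact_force: [-0.4, -1.0, -4.5]
gripper_width: 0.021
time_s: 12.3
tcp_pos: [0.4631, 0.2716, 0.1507]
eef_rot: [179.9, -1.2, -153.7]
contact_force: [0.0, -0.9, -3.2]
gripper_width: 0.0213
```

View pics/s8.png

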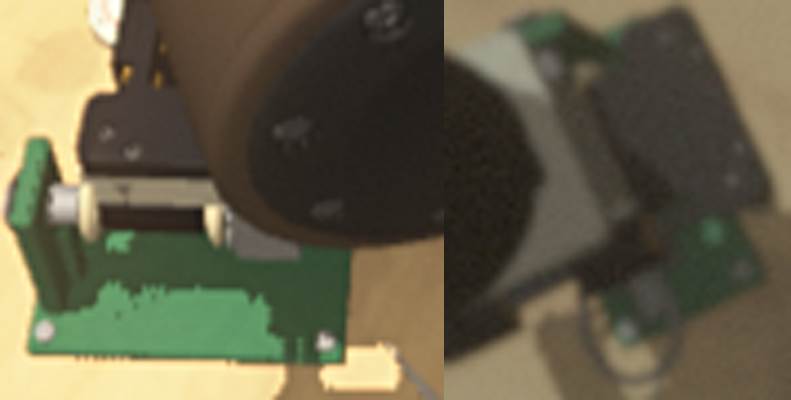

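The arm hides the hole, but the ring (top view, (630,350)) sits over the stub. The tip is about 5 mm below the mouth with no contact force, so it is in the hole. Continuing down.

```bash
python3 -m inch '[{"x":0,"y":0,"z":0.3,"yaw":0},{"x":0,"y":0,"z":0.3,"yaw":0},{"x":0,"y":0,"z":0,"yaw":0}]'
python3 -m inch '[{"x":0,"y":0,"z":0.3,"yaw":0},{"x":0,"y":0,"z":0.3,"yaw":0},{"x":0,"y":0,"z":0,"yaw":0}]'
```

```text
time_s: 12.65
tcp_pos: [0.4632, 0.2721, 0.1354]
eef_rot: [179.8, -1.0, -153.7]
contact_force: [-0.1, -0.4, -4.1]
gripper_width: 0.021
time_s: 12.9
tcp_pos: [0.4628, 0.2719, 0.1186]
eef_rot: [179.8, -1.1, -153.7]
contact_force: [0.4, -0.3, -4.8]
gripper_width: 0.0211
```

```bash
python3 -m inch '[{"x":0,"y":0,"z":0.18,"yaw":0},{"x":0,"y":0,"z":0.05,"yaw":0}]'
python3 -m inch '[{"x":0,"y":0,"z":0.08,"yaw":0},{"x":0,"y":0,"z":0.05,"yaw":0}]'
```

```text
time_s: 13.07
tcp_pos: [0.4629, 0.272, 0.1125]
eef_rot: [179.9, -1.0, -153.7]
contact_force: [-3.3, 0.1, 6.4]
gripper_width: 0.0209
time_s: 13.23
tcp_pos: [0.464, 0.2729, 0.1127]
eef_rot: [179.9, -0.9, -153.5]
contact_force: [-4.5, -1.7, 9.1]
gripper_width: 0.0208
```

It is seated (contact at TCP z 0.1127, expected ~0.112). Releasing gently, then rising.

```bash
python3 -m inch '[{"x":0,"y":0,"z":0,"yaw":0},{"x":0,"y":0,"z":0,"yaw":0},{"x":0,"y":0,"z":0,"yaw":0},{"x":0,"y":0,"z":0,"yaw":0},{"x":0,"y":0,"z":0,"yaw":0}]' 0
python3 -m inch '[{"x":0,"y":0,"z":-0.5,"yaw":0},{"x":0,"y":0,"z":-0.8,"yaw":0},{"x":0,"y":0,"z":-0.8,"yaw":0},{"x":0,"y":0,"z":-0.8,"yaw":0},{"x":0,"y":0,"z":0,"yaw":0}]'
python3 -m inch '[{"x":0,"y":0,"z":0,"yaw":0}]'
cat > chk.py <<'E'
from h import *
from plant import r
import sys
def chk(f,n="wrist"):
    snap(r,n,f);s=r.get_state();print(np.array(s["tcp_pos"]).round(4),np.array(s["eef_rot"]).round(1))
    p,d,W=pts(f);h=cv2.cvtColor(p,cv2.COLOR_RGB2HSV).astype(int)
    s=np.array([.463,.2708]);a=np.radians(26.9);ex=np.array([np.cos(a),np.sin(a)]);ey=np.array([-ex[1],ex[0]])
    dx=(W[...,:2]-s)@ex;dy=(W[...,:2]-s)@ey;z=W[...,2]
    def rep(nm,m):
        if m.sum():print(nm,m.sum(),"dx %.4f dy %.4f z %.4f"%(dx[m].mean(),dy[m].mean(),z[m].mean()),"z %.4f..%.4f"%(z[m].min(),z[m].max()),cv2.minAreaRect(np.stack([dx[m],dy[m]],1).astype(np.float32)*1000))
    m=(abs(dx)<.02)&(abs(dy)<.02)&(z>.127)&(z<.145)&(h[...,0]>15)&(h[...,0]<38)&(h[...,1]>100);rep("griptop",m)
    m=(dx<-.035)&(dx>-.09)&(abs(dy)<.035)&(z>.092)&(z<.14);rep("ring open",m)
    m=m&(dx<-.055);rep("ring far",m)
    return p
if __name__=="__main__":
    p=chk(sys.argv[1]+".npz",sys.argv[2]);cv2.imwrite("pics/"+sys.argv[1]+".png",p[:,:,::-1])
E
python3 chk.py w9 wrist
```

```text
time_s: 13.65
tcp_pos: [0.4657, 0.2742, 0.1149]
eef_rot: [179.8, -0.6, -153.5]
contact_force: [-0.9, 0.1, -0.8]
gripper_width: 0.0431
time_s: 14.07
tcp_pos: [0.4663, 0.2735, 0.1885]
eef_rot: [179.9, -0.8, -153.5]
contact_force: [1.0, 1.2, -0.1]
gripper_width: 0.0433
time_s: 14.15
tcp_pos: [0.4665, 0.2738, 0.189]
eef_rot: [179.9, -0.7, -153.5]
contact_force: [-0.5, -0.4, -0.3]
gripper_width: 0.0438
[0.4668 0.2739 0.1893] [ 179.9   -0.7 -153.5]
griptop 488 dx -0.0004 dy 0.0011 z 0.1337 z 0.1270..0.1360 ((0.29529762268066406, 1.150618553161621), (21.6605167388916, 17.107486724853516), 89.30506896972656)
ring open 410 dx -0.0533 dy 0.0016 z 0.1086 z 0.1024..0.1130 ((-50.680702209472656, 1.6792583465576172), (42.0208854675293, 30.822404861450195), 89.4939956665039)
ring far 205 dx -0.0614 dy 0.0017 z 0.1108 z 0.1079..0.1130 ((-60.709896087646484, 1.6800956726074219), (33.0675048828125, 10.76485538482666), 89.57234954833984)
```

The grip top reads 0.134 m (=0.089+0.045), upright and centred within about 1 mm, with the ring open toward the free end. Next I'll close the fingers and move over the ring's far edge.

```bash
python3 -m inch '[{"x":0.87,"y":0,"z":0,"yaw":0},{"x":0.87,"y":0,"z":0,"yaw":0},{"x":0.87,"y":0,"z":0,"yaw":0},{"x":0,"y":0,"z":0,"yaw":0},{"x":0,"y":0,"z":0,"yaw":0}]' -1 20
python3 -m inch '[{"x":0,"y":0,"z":0,"yaw":0},{"x":0,"y":0,"z":0.5,"yaw":0},{"x":0,"y":0,"z":0.5,"yaw":0},{"x":0,"y":0,"z":0.5,"yaw":0},{"x":0,"y":0,"z":0,"yaw":0}]'
python3 -m inch '[{"x":0,"y":0,"z":0,"yaw":0}]'
```

```text
time_s: 14.62
tcp_pos: [0.4058, 0.2425, 0.1859]
eef_rot: [-180.0, -0.9, -153.6]
contact_force: [0.4, -0.3, 0.7]
gripper_width: 0.0155
time_s: 15.03
tcp_pos: [0.4074, 0.2437, 0.1463]
eef_rot: [-180.0, -0.9, -153.6]
contact_force: [-0.6, 0.1, -0.7]
gripper_width: 0.0005
time_s: 15.12
tcp_pos: [0.4079, 0.2438, 0.146]
eef_rot: [-179.9, -1.0, -153.6]
contact_force: [0.3, 1.2, 0.2]
gripper_width: 0.0004
```

```bash
python3 -m inch '[{"x":0,"y":0,"z":0.4,"yaw":0},{"x":0,"y":0,"z":0.4,"yaw":0},{"x":0,"y":0,"z":0.4,"yaw":0}]'
python3 -m inch '[{"x":0,"y":0,"z":0.4,"yaw":0},{"x":0,"y":0,"z":0.4,"yaw":0},{"x":0,"y":0,"z":0,"yaw":0}]'
```

```text
time_s: 15.37
tcp_pos: [0.4097, 0.2454, 0.1164]
eef_rot: [-180.0, -0.7, -153.6]
contact_force: [0.3, -0.9, 0.3]
gripper_width: 0.0005
time_s: 15.62
tcp_pos: [0.4091, 0.2448, 0.0928]
eef_rot: [-180.0, -0.8, -153.6]
contact_force: [-0.5, -0.3, 0.1]
gripper_width: 0.0003
```

```bash
python3 -m inch '[{"x":0,"y":0,"z":0.4,"yaw":0},{"x":0,"y":0,"z":0.3,"yaw":0},{"x":0,"y":0,"z":0.2,"yaw":0},{"x":0,"y":0,"z":0,"yaw":0}]'
python3 chk.py w10 wrist
```

```text
time_s: 15.95
tcp_pos: [0.4099, 0.2455, 0.0696]
eef_rot: [-180.0, -0.7, -153.6]
contact_force: [-0.6, 1.2, 0.6]
gripper_width: 0.0004
[0.4099 0.2455 0.07  ] [-180.    -0.7 -153.6]
ring open 1084 dx -0.0643 dy 0.0001 z 0.1148 z 0.0921..0.1389 ((-58.72078323364258, 0.009502410888671875), (32.07106018066406, 23.441932678222656), 89.44805145263672)
ring far 857 dx -0.0677 dy 0.0001 z 0.1096 z 0.0921..0.1360 ((-62.72702407836914, 0.04809761047363281), (32.07106018066406, 15.429091453552246), 89.44805145263672)
```

Tips are at 0.059 m, past the ring's middle. Moving outward and up, then checking.

```bash
python3 -m inch '[{"x":0.3,"y":0,"z":0,"yaw":0},{"x":0,"y":0,"z":-0.8,"yaw":0},{"x":0,"y":0,"z":-0.8,"yaw":0},{"x":0,"y":0,"z":-0.8,"yaw":0},{"x":0,"y":0,"z":-0.8,"yaw":0}]'
python3 -m inch '[{"x":0,"y":0,"z":-0.8,"yaw":0},{"x":-0.9,"y":-0.8,"z":-0.8,"yaw":0},{"x":-0.9,"y":-0.8,"z":0,"yaw":0},{"x":-0.9,"y":-0.8,"z":0,"yaw":0},{"x":-0.9,"y":-0.8,"z":0,"yaw":0}]'
python3 -m inch '[{"x":-0.9,"y":-0.5,"z":0,"yaw":0},{"x":0,"y":0,"z":0,"yaw":0},{"x":0,"y":0,"z":0,"yaw":0}]'
python3 chk.py w11 wrist
python3 - <<'E'
from h import *
from plant import r
q,_=snap(r,"scene","s11.npz");p=np.load("w11.npz")["p"]
a=np.load("w11.npz");c=np.linalg.inv(a["T"])@[.445,.262,.08,1];u=a["K"]@c[:3];u=(u/u[2]).astype(int);print(u)
x=min(max(u[0]-40,0),432);y=max(u[1]-50,0)
cv2.imwrite("pics/fin.png",np.hstack([cv2.resize(q[250:330,145:245],(480,400),interpolation=2),cv2.resize(p[y:y+100,x:x+80],(320,400),interpolation=2)])[:,:,::-1])
p,d,W=pts("s11.npz")
s=np.array([.463,.2708]);t=np.radians(26.9);ex=np.array([np.cos(t),np.sin(t)]);ey=np.array([-ex[1],ex[0]])
dx=(W[...,:2]-s)@ex;dy=(W[...,:2]-s)@ey;z=W[...,2]
m=(dx<-.012)&(dx>-.09)&(abs(dy)<.04)&(z>.02)
for k in np.arange(.02,.12,.01):
    n=m&(z>=k)&(z<k+.01)
    if n.any():print("%.2f"%k,n.sum(),"dx",dx[n].min().round(4),dx[n].max().round(4),"dy",dy[n].min().round(4),dy[n].max().round(4))
E
```

```text
time_s: 16.42
tcp_pos: [0.4001, 0.2391, 0.15]
eef_rot: [-179.8, -1.2, -153.6]
contact_force: [0.8, 0.6, 0.6]
gripper_width: 0.0003
time_s: 16.83
tcp_pos: [0.5164, 0.2089, 0.2011]
eef_rot: [179.9, -0.4, -153.2]
contact_force: [0.0, 1.2, 0.1]
gripper_width: 0.0002
time_s: 17.08
tcp_pos: [0.5464, 0.2054, 0.2018]
eef_rot: [179.9, -0.3, -153.4]
contact_force: [-1.0, 0.1, -0.2]
gripper_width: 0.0005
[0.5462 0.2055 0.2018] [ 180.    -0.3 -153.4]
griptop 510 dx 0.0004 dy -0.0004 z 0.1336 z 0.1270..0.1364 ((0.6218690872192383, 0.67279052734375), (21.776845932006836, 16.968978881835938), 89.97203826904297)
ring open 457 dx -0.0529 dy 0.0008 z 0.1085 z 0.1020..0.1135 ((-50.84021759033203, 1.1171207427978516), (30.76399040222168, 43.3089485168457), 1.010743498802185)
ring far 222 dx -0.0610 dy 0.0008 z 0.1106 z 0.1072..0.1135 ((-60.63380813598633, 1.5123167037963867), (34.211936950683594, 11.120205879211426), 89.71477508544922)
[348 125   1]
0.06 4 dx -0.0131 -0.0129 dy 0.0117 0.0163
0.07 19 dx -0.0332 -0.0122 dy 0.0062 0.0196
0.08 43 dx -0.0332 -0.0122 dy -0.0038 0.0184
0.09 25 dx -0.0266 -0.0122 dy -0.0131 0.0196
0.10 134 dx -0.0651 -0.0121 dy -0.019 0.025
0.11 31 dx -0.0656 -0.0547 dy -0.0118 0.0188
```

View pics/fin.png

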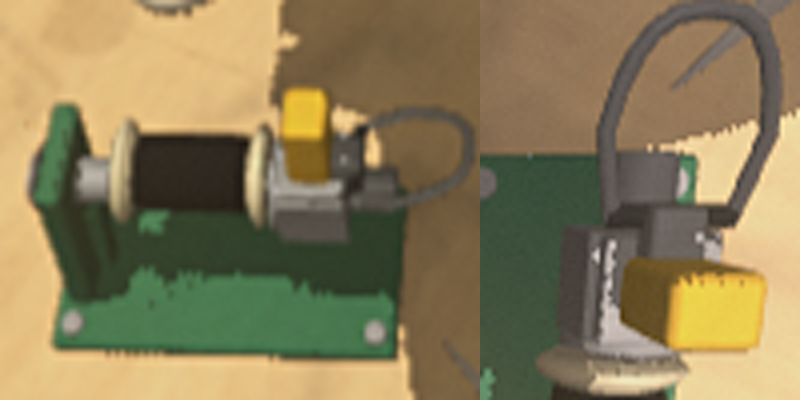

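The pin is seated, but the ring is still open (far edge dx −0.065, z 0.11), so the tips slipped through the loop. I've now viewed 12 pictures, so from here I check by numbers. I'll repeat with the tips centred on the far wire, following its arc inward.

```bash
python3 -m inch '[{"x":0.9,"y":0.77,"z":0,"yaw":0},{"x":0.9,"y":0.77,"z":0,"yaw":0},{"x":0.9,"y":0.77,"z":0,"yaw":0},{"x":0.9,"y":0.77,"z":0,"yaw":0},{"x":0.9,"y":0.77,"z":0,"yaw":0}]'
python3 -m inch '[{"x":0,"y":0,"z":0.5,"yaw":0},{"x":0,"y":0,"z":0.5,"yaw":0},{"x":0,"y":0,"z":0.5,"yaw":0},{"x":0,"y":0,"z":0.5,"yaw":0},{"x":0,"y":0,"z":0,"yaw":0}]'
python3 -m inch '[{"x":0,"y":0,"z":0.2,"yaw":0},{"x":0,"y":0,"z":0,"yaw":0}]'
cat > dx.py <<'E'
from h import *
from plant import r
s=r.get_state();v=np.array(s["tcp_pos"]);t=np.radians(26.9);e=v[:2]-[.463,.2708]
print("dx %.4f dy %.4f tipz %.4f"%(e@[np.cos(t),np.sin(t)],e@[-np.sin(t),np.cos(t)],v[2]-.011))
E
python3 dx.py
```

```text
time_s: 17.6
tcp_pos: [0.3962, 0.2404, 0.2012]
eef_rot: [-180.0, -0.4, -153.5]
contact_force: [-0.4, 1.3, 0.6]
gripper_width: 0.0006
time_s: 18.02
tcp_pos: [0.3853, 0.2417, 0.1536]
eef_rot: [179.6, -0.0, -152.8]
contact_force: [0.3, 0.2, 0.6]
gripper_width: 0.0003
time_s: 18.18
tcp_pos: [0.3841, 0.2416, 0.1493]
eef_rot: [179.6, 0.0, -152.7]
contact_force: [-0.7, -1.0, -0.1]
gripper_width: 0.0007
dx -0.0836 dy 0.0097 tipz 0.1383
```

```bash
python3 -m inch '[{"x":-0.33,"y":-0.18,"z":0,"yaw":0},{"x":-0.33,"y":-0.17,"z":0,"yaw":0.15},{"x":0,"y":0,"z":0,"yaw":0},{"x":0,"y":0,"z":0,"yaw":0}]'; python3 dx.py
python3 - <<'E'
# fingertip extent seen by the wrist camera, in the tool frame
from h import *
from plant import r
from scipy.spatial.transform import Rotation as R
s=r.get_state();snap(r,"wrist","w12.npz");p,d,W=pts("w12.npz");Q=(W-s["tcp_pos"])@R.from_euler("xyz",s["eef_rot"],degrees=True).as_matrix()
for a in range(-20,14,4):
    m=(abs(Q[...,0])<.03)&(abs(Q[...,1])<.04)&(Q[...,2]*1e3>=a)&(Q[...,2]*1e3<a+4)
    if m.any():print(a,m.sum(),"x",Q[m][:,0].min().round(4),Q[m][:,0].max().round(4),"y",Q[m][:,1].min().round(4),Q[m][:,1].max().round(4))
E
```

```text
time_s: 18.52
tcp_pos: [0.4054, 0.2423, 0.1515]
eef_rot: [179.6, 0.2, -153.3]
contact_force: [-0.2, -0.6, -0.5]
gripper_width: 0.0002
dx -0.0642 dy 0.0007 tipz 0.1405
-20 13 x 0.0092 0.0099 y -0.0049 0.002
```

```bash
cat >> dx.py <<'E'
import sys
if len(sys.argv)>1:
    snap(r,"wrist","wr.npz");p,d,W=pts("wr.npz");q=W[...,:2]-[.463,.2708];dx=q@[np.cos(t),np.sin(t)];dy=q@[-np.sin(t),np.cos(t)];z=W[...,2]
    m=(dx<-.022)&(dx>-.08)&(abs(dy)>.0135)&(abs(dy)<.03)&(z>.03)&(z<.13)
    for a in np.arange(-.078,-.022,.006):
        n=m&(dx>=a)&(dx<a+.006)
        if n.sum()>3:print("dx %.3f n %d z med %.4f min %.4f max %.4f"%(a+.003,n.sum(),np.median(z[n]),z[n].min(),z[n].max()))
E
python3 -m inch '[{"x":0.1,"y":0,"z":0.4,"yaw":0},{"x":0,"y":0,"z":0.4,"yaw":0},{"x":0,"y":0,"z":0,"yaw":0}]'; python3 dx.py 1
python3 -m inch '[{"x":0.05,"y":0,"z":0.4,"yaw":0},{"x":0,"y":0,"z":0.3,"yaw":0},{"x":0,"y":0,"z":0,"yaw":0}]'; python3 dx.py 1
```

```text
time_s: 18.82
tcp_pos: [0.4035, 0.2413, 0.1302]
eef_rot: [179.5, 0.3, -153.4]
contact_force: [-0.3, -0.7, -0.6]
gripper_width: 0.0003
dx -0.0665 dy 0.0006 tipz 0.1192
dx -0.063 n 10 z med 0.1100 min 0.1089 max 0.1119
dx -0.057 n 13 z med 0.1087 min 0.1073 max 0.1112
time_s: 19.12
tcp_pos: [0.4025, 0.241, 0.1131]
eef_rot: [179.5, 0.3, -153.3]
contact_force: [-1.1, -0.5, -0.3]
gripper_width: 0.0004
dx -0.0674 dy 0.0008 tipz 0.1021
```

```bash
python3 -m inch '[{"x":0,"y":0,"z":0.35,"yaw":0},{"x":-0.08,"y":0,"z":0.35,"yaw":0},{"x":0,"y":0,"z":0,"yaw":0}]'; python3 dx.py
```

```text
time_s: 19.42
tcp_pos: [0.4052, 0.2431, 0.0958]
eef_rot: [179.5, 0.5, -153.3]
contact_force: [-0.3, 0.3, 0.3]
gripper_width: 0.0003
dx -0.0641 dy 0.0014 tipz 0.0848
```

```bash
python3 dx.py 1
python3 - <<'E'
from h import *
for n in("scene","top"):
    from plant import r
    snap(r,n,"q.npz");p,d,W=pts("q.npz");t=np.radians(26.9);q=W[...,:2]-[.463,.2708];dx=q@[np.cos(t),np.sin(t)];dy=q@[-np.sin(t),np.cos(t)];z=W[...,2]
    m=(dx<-.02)&(dx>-.08)&(abs(dy)<.03)&(z>.03)&(z<.125)
    for a in np.arange(-.078,-.018,.006):
        k=m&(dx>=a)&(dx<a+.006)
        if k.sum()>1:print(n,"dx %.3f n %d z %.4f %.4f %.4f dy %.3f %.3f"%(a+.003,k.sum(),z[k].min(),np.median(z[k]),z[k].max(),dy[k].min(),dy[k].max()))
E
```

```text
dx -0.0641 dy 0.0014 tipz 0.0848
dx -0.075 n 51 z med 0.1228 min 0.1184 max 0.1276
scene dx -0.021 n 5 z 0.0993 0.1009 0.1015 dy -0.015 -0.011
```

```bash
python3 -m inch '[{"x":-0.1,"y":-0.03,"z":0.3,"yaw":0},{"x":-0.12,"y":0,"z":0.3,"yaw":0},{"x":0,"y":0,"z":0,"yaw":0}]'; python3 dx.py
python3 -m inch '[{"x":-0.05,"y":0,"z":0.25,"yaw":0},{"x":0,"y":0,"z":0.1,"yaw":0},{"x":0,"y":0,"z":0,"yaw":0}]'; python3 dx.py
```

```text
time_s: 19.82
tcp_pos: [0.4118, 0.2462, 0.082]
eef_rot: [179.4, 0.7, -153.3]
contact_force: [0.2, 0.6, 0.2]
gripper_width: 0.0006
dx -0.0568 dy 0.0012 tipz 0.0710
time_s: 20.07
tcp_pos: [0.4136, 0.2472, 0.0719]
eef_rot: [179.4, 0.7, -153.3]
contact_force: [0.7, 0.3, 0.4]
gripper_width: 0.0006
dx -0.0547 dy 0.0013 tipz 0.0609
```

```bash
python3 -m inch '[{"x":0.1,"y":0,"z":-0.5,"yaw":0},{"x":0.1,"y":0,"z":-0.8,"yaw":0},{"x":0.1,"y":0,"z":-0.8,"yaw":0},{"x":0,"y":0,"z":-0.8,"yaw":0},{"x":0,"y":0,"z":-0.8,"yaw":0}]'
python3 -m inch '[{"x":0,"y":0,"z":-0.8,"yaw":0},{"x":-0.9,"y":-0.8,"z":-0.8,"yaw":0},{"x":-0.9,"y":-0.8,"z":0,"yaw":0},{"x":-0.9,"y":-0.8,"z":0,"yaw":0},{"x":-0.9,"y":-0.8,"z":0,"yaw":0}]'
python3 -m inch '[{"x":-0.9,"y":-0.5,"z":0,"yaw":0},{"x":0,"y":0,"z":0,"yaw":0},{"x":0,"y":0,"z":0,"yaw":0}]'
python3 chk.py w13 wrist
cat > ring.py <<'E'
from h import *
from plant import r
for n in("scene","wrist"):
    snap(r,n,"q_%s.npz"%n);p,d,W=pts("q_%s.npz"%n);t=np.radians(26.9);q=W[...,:2]-[.463,.2708];dx=q@[np.cos(t),np.sin(t)];dy=q@[-np.sin(t),np.cos(t)];z=W[...,2]
    m=(dx<-.016)&(dx>-.08)&(abs(dy)<.03)&(z>.02)&(z<.125)
    for a in np.arange(-.078,-.014,.004):
        for nm,c in(("mid",abs(dy)<.0115),("side",abs(dy)>.0115)):
            k=m&(dx>=a)&(dx<a+.004)&c
            if k.sum()>1:print(n,nm,"dx %.3f n %d z %.4f %.4f %.4f dy %.3f %.3f"%(a+.002,k.sum(),z[k].min(),np.median(z[k]),z[k].max(),dy[k].min(),dy[k].max()))
E
python3 ring.py
```

```text
time_s: 20.48
tcp_pos: [0.4035, 0.2394, 0.1622]
eef_rot: [179.7, 0.0, -153.4]
contact_force: [-0.2, 0.1, -0.6]
gripper_width: 0.0005
time_s: 20.9
tcp_pos: [0.5215, 0.21, 0.2119]
eef_rot: [179.5, 0.7, -152.9]
contact_force: [0.8, -0.0, -0.1]
gripper_width: 0.0006
time_s: 21.15
tcp_pos: [0.5531, 0.2069, 0.211]
eef_rot: [179.5, 0.7, -153.1]
contact_force: [-0.2, -0.1, -0.4]
gripper_width: 0.0003
[0.5529 0.207  0.2108] [ 179.5    0.7 -153.1]
griptop 503 dx 0.0006 dy -0.0004 z 0.1335 z 0.1270..0.1365 ((1.145559310913086, 0.7304468154907227), (21.793292999267578, 18.132369995117188), 89.57300567626953)
ring open 439 dx -0.0528 dy 0.0007 z 0.1085 z 0.1019..0.1140 ((-50.64290237426758, 1.2743511199951172), (43.123809814453125, 30.460853576660156), 89.96183013916016)
ring far 205 dx -0.0611 dy 0.0006 z 0.1108 z 0.1072..0.1140 ((-60.688846588134766, 1.4030208587646484), (32.70877456665039, 10.366859436035156), 89.92305755615234)
scene mid dx -0.064 n 13 z 0.1094 0.1108 0.1141 dy -0.006 0.010
scene side dx -0.064 n 3 z 0.1113 0.1118 0.1119 dy 0.013 0.014
scene mid dx -0.060 n 11 z 0.1097 0.1114
[... 1832 characters left out ...]
e dx -0.036 n 39 z 0.1014 0.1039 0.1054 dy -0.020 0.023
wrist mid dx -0.032 n 47 z 0.0781 0.0825 0.0856 dy -0.007 0.009
wrist side dx -0.032 n 39 z 0.0999 0.1032 0.1044 dy -0.019 0.021
wrist mid dx -0.028 n 60 z 0.0789 0.0830 0.0863 dy -0.008 0.008
wrist side dx -0.028 n 36 z 0.0998 0.1019 0.1043 dy -0.018 0.021
wrist mid dx -0.024 n 60 z 0.0786 0.0827 0.0848 dy -0.007 0.008
wrist side dx -0.024 n 46 z 0.0978 0.1007 0.1027 dy -0.017 0.020
wrist mid dx -0.020 n 94 z 0.0796 0.1005 0.1071 dy -0.011 0.011
wrist side dx -0.020 n 47 z 0.0975 0.0998 0.1019 dy -0.016 0.019
wrist mid dx -0.016 n 46 z 0.0983 0.1044 0.1066 dy -0.011 0.011
wrist side dx -0.016 n 20 z 0.0985 0.1001 0.1016 dy -0.016 0.017
```

The ring is still open after a push centred on the wire. Before another try I'll check the closed fingertips' real geometry from the stored depth (w12).

Run:
```python
from h import *
from scipy.spatial.transform import Rotation as R
p,d,W=pts("w12.npz");Q=(W-[.4054,.2423,.1515])@R.from_euler("xyz",[179.6,.2,-153.3],degrees=True).as_matrix()
a=np.load("w12.npz");T=a["T"];M=R.from_euler("xyz",[179.6,.2,-153.3],degrees=True).as_matrix()
print("cam in tool",((T[:3,3]-[.4054,.2423,.1515])@M).round(3))
for P in([.0095,0,.011],[-.0095,0,.011],[.0095,0,-.02],[0,.01,.011],[0,-.01,.011],[.0095,.012,.011]):
    c=np.linalg.inv(T)@np.r_[M@P+[.4054,.2423,.1515],1];u=a["K"]@c[:3];print(P,(u/u[2])[:2].round(1),c[2].round(3))
for v in range(180,262,6):print(v,[(u,round(float(d[v,u]),3),tuple((Q[v,u]*1000).round().astype(int)),tuple(int(k) for k in p[v,u])) for u in(236,248,256,262,274)])
```

```text
cam in tool [ 0.08  -0.002 -0.176]
[0.0095, 0, 0.011] [258.4 211.3] 0.2
[-0.0095, 0, 0.011] [258.4 235.2] 0.205
[0.0095, 0, -0.02] [258.8 229. ] 0.17
[0, 0.01, 0.011] [272.  223.4] 0.202
[0, -0.01, 0.011] [244.8 223.5] 0.202
[0.0095, 0.012, 0.011] [274.9 211.3] 0.2
180 [(236, 0.336, (np.int64(-2), np.int64(-26), np.int64(151)), (221, 179, 132)), (248, 0.338, (np.int64(-2), np.int64(-12), np.int64(152)), (215, 179, 131)), (256, 0.337, (np.int64(-2), np.int64(-2), np.int64(151)), (215, 181, 133)), (262, 0.337, (np.int64(-2), np.int64(6), np.int64(152)), (215, 179, 131)), (274, 0.338, (np.int64(-2), np.int64(20), np.int64(152)), (215, 184, 135))]
186 [(236, 0.339, (np.int64(-10), np.int64(-27), np.int64(151)), (119, 96, 71)), (248, 0.0, (np.int64(80), np.int64(-2), np.int64(-176)), (215, 179, 132)), (256, 0.339, (np.int64(-10), np.int64(-2), np.int64(151)), (214, 177, 131)), (262, 0.34, (np.int64(-10), np.int64(6), np.int64(152)), (214, 181, 133)), (274, 0.339, (np.int64(-10), np.int64(20), np.int64(151)), (214, 182, 132))]
192 [(236, 0.341, (np.int64(-17), np.int64(-27), np.int64(150))
[... 3714 characters left out ...]
int64(-8), np.int64(-101)), (40, 34, 27)), (248, 0.139, (np.int64(11), np.int64(-6), np.int64(-52)), (91, 82, 71)), (256, 0.25, (np.int64(-44), np.int64(-2), np.int64(48)), (54, 49, 46)), (262, 0.142, (np.int64(10), np.int64(1), np.int64(-49)), (29, 24, 21)), (274, 0.084, (np.int64(38), np.int64(4), np.int64(-101)), (35, 31, 26))]
258 [(236, 0.081, (np.int64(38), np.int64(-8), np.int64(-104)), (36, 30, 26)), (248, 0.134, (np.int64(11), np.int64(-6), np.int64(-58)), (86, 77, 69)), (256, 0.25, (np.int64(-49), np.int64(-2), np.int64(46)), (93, 88, 84)), (262, 0.137, (np.int64(9), np.int64(1), np.int64(-55)), (32, 29, 26)), (274, 0.081, (np.int64(38), np.int64(4), np.int64(-104)), (33, 29, 27))]
```

When closed, the fingertips retract to about 19 mm *behind* the TCP (row 222 looks past them to the table). So my pushes stopped about 30 mm too high. Next, where the tips end at wider openings (stored views w2 at 88 mm, w9 at 44 mm).

Run:
```python
from h import *
from scipy.spatial.transform import Rotation as R
for f,t,e in(("w2.npz",[.4501,-.1087,.1631],[179.2,-.1,-160.1]),("w9.npz",[.4668,.2739,.1893],[179.9,-.7,-153.5]),("w5.npz",[.4478,-.109,.1768],[180,1.7,-149.7])):
    p,d,W=pts(f);Q=(W-t)@R.from_euler("xyz",e,degrees=True).as_matrix()
    m=(abs(Q[...,0])<.013)&(Q[...,2]<.02)&(Q[...,2]>-.06)&(abs(Q[...,1])<.08)&(d>0)
    print(f)
    for y in range(-72,72,4):
        k=m&(Q[...,1]*1e3>=y)&(Q[...,1]*1e3<y+4)
        if k.sum()>5:print(y,k.sum(),"zmax %.4f"%np.percentile(Q[k][:,2],98),"x %.4f %.4f"%(Q[k][:,0].min(),Q[k][:,0].max()))
```

```text
w2.npz
-64 124 zmax -0.0253 x 0.0101 0.0117
-60 231 zmax -0.0243 x 0.0102 0.0116
-56 259 zmax -0.0241 x 0.0046 0.0119
-52 291 zmax -0.0228 x 0.0053 0.0116
-48 592 zmax -0.0189 x -0.0100 0.0104
40 518 zmax -0.0190 x -0.0100 0.0102
44 275 zmax -0.0215 x 0.0069 0.0116
48 271 zmax -0.0249 x 0.0052 0.0120
52 237 zmax -0.0244 x 0.0100 0.0117
56 191 zmax -0.0245 x 0.0101 0.0116
60 13 zmax -0.0529 x 0.0101 0.0112
w9.npz
-40 137 zmax -0.0235 x 0.0107 0.0122
-36 235 zmax -0.0243 x 0.0108 0.0122
-32 262 zmax -0.0241 x 0.0053 0.0124
-28 267 zmax -0.0198 x 0.0087 0.0121
-24 243 zmax -0.0184 x -0.0093 0.0106
20 431 zmax -0.0190 x -0.0093 0.0108
24 270 zmax -0.0236 x 0.0050 0.0126
28 244 zmax -0.0239 x 0.0106 0.0122
32 187 zmax -0.0236 x 0.0107 0.0120
36 11 zmax -0.0268 x 0.0109 0.0119
w5.npz
-28 42 zmax -0.0232 x 0.0107 0.0118
-24 148 zmax -0.0240 x 0.0105 0.0121
-20 250 zmax -0.0246 x 0.0035 0.0125
-16 434 zmax 0.0178 x -0.0097 0.0126
-12 315 zmax 0.0170 x -0.0097 0.0130
-8 288 zmax 0.0076 x -0.0097 0.0129
-4 284 zmax 0.0066 x -0.0092 0.0127
0 319 zmax 0.0065 x -0.0090 0.0128
4 294 zmax 0.0151 x -0.0093 0.0127
8 434 zmax 0.0165 x -0.0093 0.0128
12 325 zmax 0.0167 x -0.0052 0.0129
16 185 zmax -0.0243 x 0.0100 0.0119
20 53 zmax -0.0238 x 0.0106 0.0118
24 8 zmax -0.0239 x 0.0108 0.0116
```

The tips are consistently 19 mm behind the reported TCP at every opening, not 11 mm ahead as the text says. That also explains the first missed grasp. I'll work with tip z = TCP z + 0.019 and redo the push about 30 mm lower.

```bash
sed -i 's/v\[2\]-.011/v[2]+.019/' dx.py
python3 -m inch '[{"x":0.9,"y":0.77,"z":0,"yaw":0},{"x":0.9,"y":0.77,"z":0,"yaw":0},{"x":0.9,"y":0.77,"z":0,"yaw":0},{"x":0.8,"y":0.6,"z":0,"yaw":0},{"x":0.4,"y":0.3,"z":0,"yaw":0}]'
python3 -m inch '[{"x":0,"y":0,"z":0.3,"yaw":0},{"x":0,"y":0,"z":0.5,"yaw":0},{"x":0,"y":0,"z":0.5,"yaw":0},{"x":0,"y":0,"z":0.5,"yaw":0},{"x":0,"y":0,"z":0,"yaw":0}]'; python3 dx.py
```

```text
time_s: 21.72
tcp_pos: [0.4223, 0.2346, 0.2096]
eef_rot: [179.5, 0.6, -153.0]
contact_force: [-0.0, 0.1, -0.5]
gripper_width: 0.0002
time_s: 22.13
tcp_pos: [0.4177, 0.2371, 0.1654]
eef_rot: [179.3, 1.1, -152.4]
contact_force: [-0.3, -0.1, 0.2]
gripper_width: 0.0004
dx -0.0557 dy -0.0095 tipz 0.1844
```

```bash
python3 -m inch '[{"x":0.37,"y":0.42,"z":0.3,"yaw":0.15},{"x":0,"y":0,"z":0.5,"yaw":0},{"x":0,"y":0,"z":0.5,"yaw":0},{"x":0,"y":0,"z":0.5,"yaw":0},{"x":0,"y":0,"z":0.4,"yaw":0}]'
python3 -m inch '[{"x":0,"y":0,"z":0,"yaw":0}]'; python3 dx.py
```

```text
time_s: 22.55
tcp_pos: [0.4063, 0.245, 0.1121]
eef_rot: [179.2, 1.4, -152.9]
contact_force: [-0.4, -0.4, -1.3]
gripper_width: 0.0005
time_s: 22.63
tcp_pos: [0.4056, 0.2443, 0.1108]
eef_rot: [179.2, 1.3, -152.9]
contact_force: [1.0, 0.1, -0.4]
gripper_width: 0.0001
dx -0.0632 dy 0.0024 tipz 0.1298
```

```bash
python3 -m inch '[{"x":0.1,"y":-0.05,"z":0.4,"yaw":0},{"x":0,"y":0,"z":0.4,"yaw":0},{"x":0,"y":0,"z":0.4,"yaw":0},{"x":0,"y":0,"z":0,"yaw":0}]'; python3 dx.py
python3 -m inch '[{"x":0,"y":0,"z":0.4,"yaw":0},{"x":0,"y":0,"z":0.3,"yaw":0},{"x":0,"y":0,"z":0,"yaw":0}]'; python3 dx.py
```

```text
time_s: 22.97
tcp_pos: [0.4058, 0.2439, 0.0819]
eef_rot: [179.2, 1.4, -152.8]
contact_force: [-0.9, 0.0, -0.3]
gripper_width: 0.0003
dx -0.0632 dy 0.0019 tipz 0.1009
time_s: 23.22
tcp_pos: [0.4077, 0.2458, 0.0659]
eef_rot: [179.2, 1.6, -152.7]
contact_force: [-0.2, -0.8, 1.0]
gripper_width: 0.0005
dx -0.0607 dy 0.0027 tipz 0.0849
```

```bash
python3 -m inch '[{"x":0,"y":-0.05,"z":0.3,"yaw":0},{"x":0,"y":0,"z":0.3,"yaw":0},{"x":0,"y":0,"z":0,"yaw":0}]'; python3 dx.py
python3 -m inch '[{"x":0,"y":0,"z":0.3,"yaw":0},{"x":0,"y":0,"z":0.2,"yaw":0},{"x":0,"y":0,"z":0,"yaw":0}]'; python3 dx.py
```

```text
time_s: 23.47
tcp_pos: [0.4095, 0.246, 0.0511]
eef_rot: [179.1, 1.8, -152.7]
contact_force: [-1.0, 0.1, -0.4]
gripper_width: -0.0001
dx -0.0589 dy 0.0021 tipz 0.0701
time_s: 23.72
tcp_pos: [0.4097, 0.2461, 0.0373]
eef_rot: [179.1, 1.7, -152.7]
contact_force: [-0.4, -0.5, -0.8]
gripper_width: 0.0001
dx -0.0587 dy 0.0021 tipz 0.0563
```

Tips at 0.056 m. Rising straight up and looking from a clear spot.

```bash
python3 -m inch '[{"x":0.05,"y":0,"z":-0.5,"yaw":0},{"x":0.05,"y":0,"z":-0.8,"yaw":0},{"x":0.05,"y":0,"z":-0.8,"yaw":0},{"x":0,"y":0,"z":-0.8,"yaw":0},{"x":0,"y":0,"z":-0.8,"yaw":0}]'
python3 -m inch '[{"x":0,"y":0,"z":-0.8,"yaw":0},{"x":0,"y":0,"z":-0.8,"yaw":0},{"x":-0.8,"y":-0.8,"z":-0.8,"yaw":0},{"x":-0.9,"y":-0.8,"z":0,"yaw":0},{"x":-0.9,"y":-0.8,"z":0,"yaw":0}]'
python3 -m inch '[{"x":-0.9,"y":-0.8,"z":0,"yaw":0},{"x":-0.9,"y":-0.5,"z":0,"yaw":0},{"x":0,"y":0,"z":0,"yaw":0},{"x":0,"y":0,"z":0,"yaw":0}]'
python3 chk.py w14 wrist; python3 ring.py
```

```text
time_s: 24.13
tcp_pos: [0.4015, 0.2381, 0.127]
eef_rot: [179.5, 1.0, -152.7]
contact_force: [-0.1, 0.4, -0.6]
gripper_width: 0.0006
time_s: 24.55
tcp_pos: [0.4859, 0.215, 0.1972]
eef_rot: [179.3, 1.5, -152.3]
contact_force: [-0.1, 0.9, -0.2]
gripper_width: 0.0002
time_s: 24.88
tcp_pos: [0.5483, 0.2049, 0.1983]
eef_rot: [179.3, 1.6, -152.5]
contact_force: [0.2, -0.4, -0.6]
gripper_width: 0.0006
[0.5481 0.2051 0.1982] [ 179.3    1.6 -152.4]
griptop 543 dx 0.0006 dy -0.0004 z 0.1335 z 0.1271..0.1359 ((0.938758373260498, 0.47411155700683594), (17.89430046081543, 21.350051879882812), 0.16384732723236084)
scene mid dx -0.032 n 17 z 0.0749 0.0818 0.0857 dy -0.004 0.011
scene mid dx -0.028 n 18 z 0.0737 0.0835 0.0864 dy -0.002 0.011
scene mid dx -0.024 n 17 z 0.0731 0.0829 0.0855 dy -0.002 0.011
scene mid dx -0.020 n 39 z 0.0496 0.0979 0.1074 dy -0.011 0.011
scene side dx -0.020 n 22 z 0.0557 0.0801 0.1006 dy -0.015 0.024
scene mid dx -0.016 n 16 z 0.0504 0.1035 0.1080 dy -0.011 0.009
scene side dx -0.016 n 13 z 0.0732 0.0939 0.1014 dy 0.013 0.024
wrist mid dx -0.032 n 66 z 0.0747 0.0826 0.0848 dy -0.008 0.008
wrist mid dx -0.028 n 69 z 0.0723 0.0827 0.0855 dy -0.008 0.009
wrist mid dx -0.024 n 72 z 0.0745 0.0830 0.0857 dy -0.008 0.008
wrist mid dx -0.020 n 136 z 0.0508 0.0990 0.1063 dy -0.011 0.011
wrist side dx -0.020 n 76 z 0.0599 0.0945 0.1015 dy -0.020 0.020
wrist mid dx -0.016 n 49 z 0.0990 0.1045 0.1069 dy -0.011 0.011
wrist side dx -0.016 n 44 z 0.0734 0.0987 0.1011 dy -0.020 0.017
```

The ring now hangs straight down at dx −0.020, its lower edge at z 0.050 under the axle, and the pin is still seated. The gripper is clear, so I'm handing in.

Run:
```python
from plant import r
print(r.get_state()["time_s"],r.close_job())
```

```text
the job is handed in; nothing more can be done
25.0333 None
```

The yellow linchpin is down in the cross-hole and its ring is snapped shut round the free axle end. I handed the job in at 25.0 s; no verdict is reported.

**Last checks, from wrist and scene camera depth:**
- **Pin:** the grip top is at 0.1335 m (0.134 expected when seated), within about 1 mm of the hole's middle. The grip reads level and square to the block.
- **Ring:** it hangs straight down about 20 mm from the hole toward the free end. Its lower edge is at 0.050 m, under the axle, and nothing is left at the open position.
- **Robot:** the gripper is well clear and the force reads about 0.
- **Blue linchpin:** it was still standing in its block when I last looked, after lifting the yellow pin. The arm did not go back there, so I did not measure it again at the end.

**What went wrong or disagreed:**
- **First grasp:** it missed, closing past the yellow grip and twisting the pin about 11° in its block. I measured again and took it on the second try.
- **Ring pushes:** the first two left the ring open. Depth images put the fingertips about 19 mm behind the reported TCP, where the text says 11 mm ahead. Pushing about 30 mm lower shut it.
- **Seeing the hole:** the arm hid it during insertion, so I judged entry by force and depth.

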